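Tighten the wing nut of a flower press

ROBOT

A 6-joint arm with a two-finger parallel gripper is mounted at the origin on the work surface. World frame = base frame: x ahead of the robot, y to its left, z up, the work surface at z = 0. Lengths are in m, angles in rad, forces in N, time in s.
With the tool pointing down it reaches from about 0.25 to 0.775 m from the base axis. Payload 4 kg.
Tool frame: the origin (TCP) lies at the very end of the fingers, on their centre line; the grasp point (between the pads) lies 19 mm behind it; z points along the fingers, y is the direction in which the jaws open and shut (so a half turn about z gives the same grasp; the last joint's range is limited). The gripper opens to 94 mm and grips with 3 to 60 N. Pads are 16 mm wide; open, the fingers measure 119 mm over their backs; the gripper's body (75 mm by 177 mm) begins 78 mm behind the grasp point.
Start: joints at [1.207, 0.087, 1.371, -0, 1.684, -0.103], TCP at [0.142, 0.531, 0.206] pointing down, gripper open.
Joint ranges: [-3.1, 3.1], [-0.76, 2.03], [0.27, 2.55], [-1.08, 4.22], [0.17, 2.65], [-2.57, 2.57]. Speed limits (rad/s): [2.79, 2.79, 3.14, 3.14, 3.14, 3.14].

INTERFACE

Orientations are given as a unit quaternion [x, y, z, w].
In Python, from workcell import robot gives the robot as it stands. Calls block until the motion is done:
- robot.reach(position, orientation): joint-space move of the TCP to a pose.
- robot.move_linear(position, attitude=None, feed=0.15): straight line of the TCP; attitude=None keeps the orientation; feed is the mean speed in m/s.
- robot.move_joints(angles): joint-space move.
- robot.move_gripper(opening): finger opening in m; the grip force is fixed at half the most; returns when the fingers have stopped.
- robot.dwell(seconds).
- robot.solve_ik(position, orientation): joint angles nearest the present ones, or None.
- robot.read_camera(name): name is "scene" or "top" or "wrist"; returns the picture (384x512x3 uint8, red, green, blue); there is no depth.
- robot.get_calibration(name): a dict with "vertical_fov" (degrees; the focal length in pixels is half the picture's height over the tangent of half this angle, whatever the lens; pixels are square), "cx", "cy" (the principal point, pixels), "T" (4x4, takes a point from camera to world coordinates); the wrist camera has in their place "tool_from_camera" (4x4, takes a point from camera to tool coordinates, whose origin is the TCP and whose axes are the flange's). Camera axes: x right, y up, looking along -z (the intrinsics and any distortion apply to the point x, -y, -z); pixel columns grow to the right and rows downward; lengths in m; the calibration is good to about 2 mm. A picture is of the moment at which its call begins: read the wrist's pose just before it. get_calibration takes no time and is no camera call.
A pose or a line that the arm cannot do raises robot.Unreachable and nothing moves.
- robot.job_done(): hands the job in, once; it reports no verdict.
Readings, each from a call of its own:
- robot.get_t(): time.
- robot.get_joints(): joint angles.
- robot.get_joint_velocities(): joint speeds.
- robot.get_tau(): joint torques, N m.
- robot.get_ee_pos(): TCP position.
- robot.get_tcp_rot(): TCP orientation.
- robot.get_ft_force(): force on the tool from outside, world axes, zero at the start.
- robot.get_moment(): the same for the moment, N m.
- robot.get_opening(): finger opening in m.
Only numpy, scipy, OpenCV 4.12 (cv2) and the standard library are available. Lean on these libraries where they do the work, as an engineer would, in place of code of your own. Each camera call takes 0.05 s, during which the arm holds its last target. There are 200 camera calls.

TASK

The wing nut on the oak flower press has worked loose by more than a turn. Screw it down, clockwise seen from above, until it stops, by pushing its wings round with the fingertips: do not grip it, do not force it, do not lift, tip or shove the press out of its place, and leave the other things on the table alone.

Things in the scene. Friction and masses are not known exactly. Their poses are not given: they have to be found in the camera images.
- press: Oak flower press, about 1.3 kg, loose on the table. Origin: centre of its underside; x along its length. Base and top boards 240 (x) x 130 (y) x 14 mm, card between them; top board's upper face 50 mm above the table. The wing nut's bolt is at x = +84 mm, y = 0, 36 mm from the board's end. At x = -84 mm a small round cap nut without wings, 20 mm wide, is already tight.
- press_block (a point): Centre of the top face of the raised oak block, 86 (x) x 118 (y) mm in the press's axes, that stands on the middle of the top board, up to 84 mm above the table. Its face is 41 mm from the bolt's axis, so a finger can hardly pass between nut and block; the nut's other three sides are open.
- wing_nut: Steel wing nut. Origin: on the bolt axis at the nut's underside, 51.5 mm above the table when home, 3.5 mm higher per turn loose. z up. Two wings along its +x and -x: 72 mm tip to tip, 5 mm thick (y), from 4 to 24 mm above the origin at the outer 20 mm, 5 to 19 mm nearer the hub; hub 22 mm wide, 13 mm high, hides the bolt's end. A push of about 1 N on a wing turns it; it stays put.
- nut_turn (a joint): Turn of the wing nut (rad): 0 = screwed home against its stop, negative = loose (-6.28 is one full turn loose). Grows as the nut turns clockwise seen from above. Starts 1.1 to 1.6 turns loose.
- mug: White ceramic mug, 82 mm wide, 92 mm high, handle at its +y; bystander. Origin: centre of underside.
- coaster: Round glass coaster, 96 mm wide, 7 mm thick; bystander. Origin: centre of underside.
- oak_box: Small oak box 100 x 100 x 55 mm with its flap lid standing half open (top about 135 mm above the table); bystander. Origin: centre of underside.
- remote: Grey plastic remote 160 (x) x 45 x 18 mm; bystander. Origin: centre of underside.

How it is judged:
At the end, for the whole second after the job is handed in: The wing nut is screwed home (within 0.15 rad of its stop) and at rest; the press stands flat within 30 mm of where it was; mug, coaster, box and remote are within 20 mm of where they were (value of joint nut_turn above -0.15 rad and angular speed of wing_nut below 0.1 rad/s and distance of press from where it was at the start of the episode below 0.03 m and height (world z) of press below 0.005 m and angle between press's own z axis and vertical below 0.05 rad and linear speed of press below 0.02 m/s and not (distance of mug from where it was at the start of the episode above 0.02 m) and not (distance of coaster from where it was at the start of the episode above 0.02 m) and not (distance of oak_box from where it was at the start of the episode above 0.02 m) and not (distance of remote from where it was at the start of the episode above 0.02 m)); the robot touches nothing.
It fails at once if the wing nut is gripped or forced (the fingers load it with more than 18 N in all) (contact force between the fingers and wing_nut above 18 N).
It fails at once if the press is lifted or tipped (height (world z) of press above 0.01 m or angle between press's own z axis and vertical above 0.12 rad).
It fails at once if the press is shoved away (over 30 mm) (distance of press from where it was at the start of the episode above 0.03 m).
It fails at once if a bystander is moved or lifted (over 20 mm) (distance of any of mug, coaster, oak_box, remote from where it was at the start of the episode above 0.02 m).
It also fails if it takes over 64 s, if anything falls off the work surface, if the arm or the gripper's body presses on something with over 40 N, if the wrist force passes 120 N, or if a joint passes its speed limit or range.

## Working session

There is one attempt and no reset: what is moved stays moved. The work goes in short steps, each a Python script; the robot and the scene stay as the last script left them, time stands still between calls to the robot, and variables do not carry over. Pictures are saved under pics/ and viewed, about 8 in all and at most 12, crops included, and the job is handed in when it is done.

```bash
ls; mkdir -p pics
python3 - <<'E'
from workcell import robot
import cv2
for n in("scene","top"):
    cv2.imwrite(f"pics/{n}0.png",robot.read_camera(n)[:,:,::-1]); print(n,robot.get_calibration(n))
print(robot.get_calibration("wrist"),robot.get_tcp_rot(),robot.get_t())
E
```

```text
pics
scene {'vertical_fov': 48.40552636733566, 'cx': 249.48463364522345, 'cy': 193.73933088761288, 'T': array([[ 0.32503883, -0.6803865 ,  0.65682873,  1.15166284],
       [ 0.94565266,  0.22683983, -0.23299084, -0.19828955],
       [ 0.00952891,  0.69686291,  0.71714105,  0.72882607],
       [ 0.        ,  0.        ,  0.        ,  1.        ]])}
top {'vertical_fov': 55.94113577919009, 'cx': 255.00994607404317, 'cy': 197.19067397717663, 'T': array([[-0.0272382 ,  0.99670735, -0.07637103,  0.51633961],
       [-0.99915526, -0.02479396,  0.0327724 ,  0.03393495],
       [ 0.03077095,  0.07719918,  0.99654073,  0.89564201],
       [ 0.        ,  0.        ,  0.        ,  1.        ]])}
{'vertical_fov': 62.6260940835528, 'cx': 247.4116506773466, 'cy': 194.11242746873887, 'tool_from_camera': array([[ 1.06945666e-03,  9.59155015e-01,  2.82878974e-01,
         8.24386091e-02],
       [ 9.99999106e-01, -1.25299174e-03,  4.67894803e-04,
         4.41874050e-05],
       [ 8.03228664e-04,  2.82878220e-01, -9.59155497e-01,
        -1.79998400e-01],
       [ 0.00000000e+00,  0.00000000e+00,  0.00000000e+00,
         1.00000000e+00]])} [ 1.30022702e-01  9.91510538e-01 -9.51319122e-04 -2.10690040e-04] 0.1
```

View pics/top0.png

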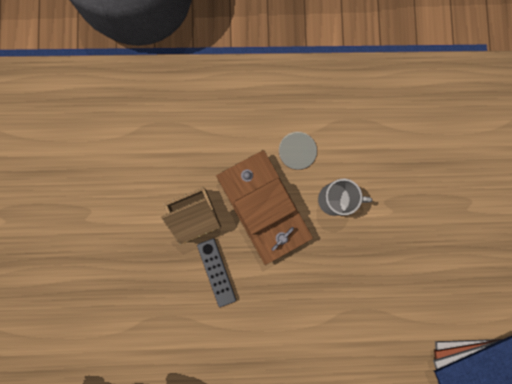

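View pics/scene0.png

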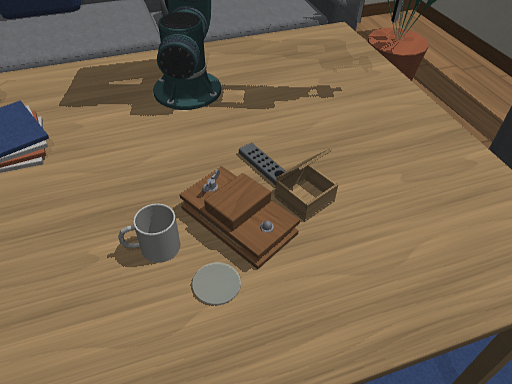

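```bash
cat > h.py <<'E'
from workcell import robot
import numpy as np, cv2
from scipy.spatial.transform import Rotation as R
def ray(name,uv,z,T=None):
    c=robot.get_calibration(name); f=192/np.tan(np.radians(c["vertical_fov"]/2))
    T=c["T"] if T is None else T
    d=T[:3,:3]@np.array([(uv[0]-c["cx"])/f,-(uv[1]-c["cy"])/f,-1]); o=T[:3,3]
    return o+d*(z-o[2])/d[2]
def wristT():
    T=np.eye(4);T[:3,:3]=R.from_quat(robot.get_tcp_rot()).as_matrix();T[:3,3]=robot.get_ee_pos()
    return T@robot.get_calibration("wrist")["tool_from_camera"]
def down(yaw):  # tool x axis at world angle yaw, z down
    return (R.from_euler('z',yaw)*R.from_euler('x',np.pi)).as_quat()
E
python3 - <<'E'
from h import *
P=[ray("top",p,.05)[:2] for p in [(265,151),(217,177),(268,265),(318,238)]]
for p in P: print(p.round(4))
print("sides",[round(float(np.linalg.norm(P[i]-P[(i+1)%4])),4) for i in range(4)],"centre",np.mean(P,0))
cap=ray("top",(247,175),.06)[:2]; nut=ray("top",(283,239),.07)[:2]
print(cap,nut,np.linalg.norm(nut-cap))
print("scene nut",ray("scene",(211,183),.07),"cap",ray("scene",(267,225),.06))
for yaw in np.arange(-3,3.2,.5):
    q=robot.solve_ik([*nut,.062],down(yaw)); print(yaw.__round__(2),None if q is None else np.round(q,2))
E
```

```text
[ 0.6904 -0.0206]
[0.6309 0.0942]
[ 0.4229 -0.0197]
[ 0.4818 -0.1386]
sides [0.1292, 0.2371, 0.1327, 0.2397] centre [ 0.5565192  -0.02118347]
[0.63265722 0.02369805] [ 0.482595   -0.05434868] 0.16914479440627694
scene nut [ 0.49026119 -0.0539203   0.07      ] cap [0.63445145 0.02399879 0.06      ]
-3.0 [-0.23  0.02  1.73  0.    1.39 -1.94]
-2.5 [-0.23  0.02  1.73  0.    1.39 -2.44]
-2.0 None
-1.5 None
-1.0 [-0.23  0.02  1.73 -0.    1.39  2.34]
-0.5 [-0.23  0.02  1.73 -0.    1.39  1.84]
0.0 [-0.23  0.02  1.73 -0.    1.39  1.34]
0.5 [-0.23  0.02  1.73 -0.    1.39  0.84]
1.0 [-0.23  0.02  1.73 -0.    1.39  0.34]
1.5 [-0.23  0.02  1.73  0.    1.39 -0.16]
2.0 [-0.23  0.02  1.73  0.    1.39 -0.66]
2.5 [-0.23  0.02  1.73  0.    1.39 -1.16]
3.0 [-0.23  0.02  1.73  0.    1.39 -1.66]
```

Run:
```python
from h import *
robot.reach([.485,-.0545,.2],down(1.34)); robot.dwell(.3)
T=wristT();np.save("T1.npy",T)
im=robot.read_camera("wrist")[:,:,::-1]; cv2.imwrite("pics/w1raw.png",im)
cv2.imwrite("pics/w1.png",cv2.resize(im,(768,576),interpolation=cv2.INTER_CUBIC))
print(robot.get_t(),robot.get_joints(),robot.get_ft_force(),robot.get_moment())
```

```text
2.8667 [-2.27560884e-01 -5.02819459e-02  1.52130355e+00  3.99181387e-06
  1.67062230e+00  2.68252910e-03] [ 0.99880847 -0.62452521  0.89937257] [-0.09697267  0.03663711 -0.03812872]
```

View pics/w1.png

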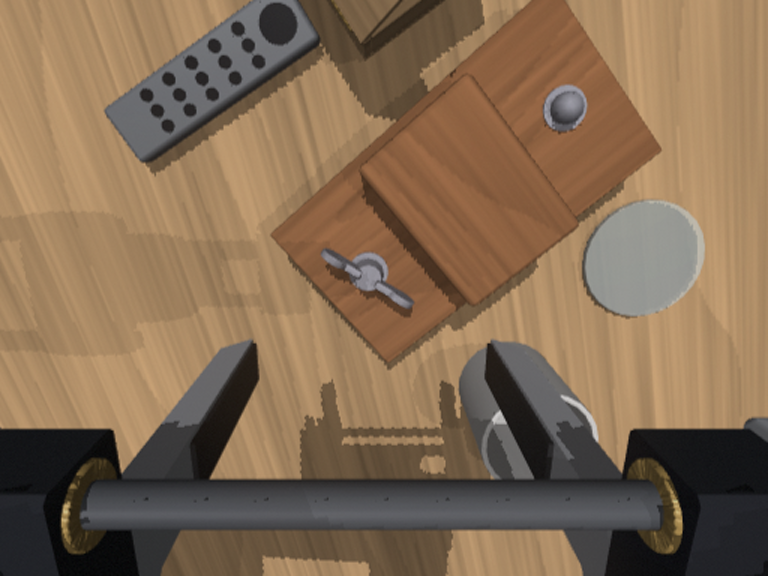

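Run:
```python
from h import *
T=np.load("T1.npy")
r=lambda u,v,z: ray("wrist",(u/1.5,v/1.5),z,T)[:2]
a,b=r(324,256,.076),r(411,302,.076); print("tips",a,b,(a+b)/2,np.linalg.norm(a-b),np.degrees(np.arctan2(*(a-b)[::-1])))
print("hub",r(370,270,.068),"cap",r(566,108,.057))
# board corners -> nut from press geometry
c=[np.array(r(*p,.05)) for p in [(272,236),(390,367),(661,150)]]
print(c,np.linalg.norm(c[0]-c[1]),np.linalg.norm(c[1]-c[2]))
u=(c[2]-c[1])/np.linalg.norm(c[2]-c[1]); print("nut from corners",(c[0]+c[1])/2+.036*u, np.degrees(np.arctan2(*u[::-1])))
k=r(472,305,.084),r(361,170,.084); print("block edge",k, "dist nut->face",[(x-(c[0]+c[1])/2)@u-.036 for x in k])
```

```text
tips [ 0.45916491 -0.03077601] [ 0.50821453 -0.07469829] [ 0.48368972 -0.05273715] 0.06584095284631865 138.15662522880697
hub [ 0.48589887 -0.04872866] cap [0.63142138 0.0238521 ]
[array([ 0.42343515, -0.01347804]), array([ 0.48239536, -0.13062716]), array([ 0.69307124, -0.01689027])] 0.13114961585480983 0.23941680316940278
nut from corners [ 0.48459361 -0.05495051] 28.36313208544117
block edge (array([ 0.54674038, -0.08319389]), array([0.49569801, 0.01706831])) dist nut->face [np.float64(0.041269082335624534), np.float64(0.04398448675218151)]
```

```bash
cat >> h.py <<'E'
C=[.4842,-.0542]
def insert(q6,z=.061,up=.097):
    p=robot.solve_ik([*C,up],down(1.34-q6)); robot.move_joints(p)
    robot.move_linear([*C,z],feed=.08)
def lift(): 
    p=robot.get_ee_pos(); robot.move_linear([p[0],p[1],.097],feed=.12)
def sweep(dq,n,lim=.12,log=True):
    q=np.array(robot.get_joints(),float); m0=None
    for i in range(n):
        q[5]+=dq
        if q[5]>2.5: print("range"); return "range"
        robot.move_joints(list(q)); m=robot.get_moment(); f=robot.get_ft_force()
        if log: print(round(q[5],3),round(robot.get_joints()[5],3),"t%.2f"%robot.get_t(),np.round(f,2),np.round(m,3),flush=True)
        if abs(m[2]-sweep.m0)>lim: print("STOP"); return "stop"
E
python3 - <<'E'
from h import *
robot.move_gripper(.040); print(robot.get_opening(),robot.get_t())
insert(-.807); robot.dwell(.2); sweep.m0=robot.get_moment()[2]; print(robot.get_t(),robot.get_ee_pos(),robot.get_ft_force(),robot.get_moment())
sweep(.55,1); sweep(.08,8)
E
```

```text
0.03981469335558545 3.8167
5.4083 [ 0.48472471 -0.05432149  0.06170077] [-0.14975668  0.19944173 -1.64822633] [-0.01366429  0.02989404  0.05606822]
-0.254 -0.256 t6.00 [-0.41  0.48  1.06] [-0.081  0.091 -0.071]
STOP
-0.176 -0.179 t6.25 [ 0.21 -0.36 -0.3 ] [-0.069  0.058 -0.015]
-0.096 -0.099 t6.50 [-0.18  1.16  0.32] [-0.062  0.029 -0.018]
-0.016 -0.019 t6.75 [-0.2  -0.41  0.45] [-0.063  0.063  0.033]
0.064 0.061 t7.00 [-0.19 -0.17 -0.82] [-0.129  0.117  0.039]
0.144 0.141 t7.25 [-0.13 -0.1   0.44] [-0.208  0.19   0.028]
0.224 0.221 t7.50 [-0.33 -0.66 -0.  ] [-0.251  0.158  0.045]
0.304 0.3 t7.75 [ 0.04 -0.21 -0.62] [-0.168  0.191  0.032]
0.384 0.381 t8.00 [-0.3  -0.95 -0.45] [-0.203  0.21   0.037]
```

Run:
```python
from h import *
sweep.m0=0
sweep(.4133,5,lim=9); lift()
insert(-1.05,z=.0605); print(robot.get_t(),robot.get_ee_pos()); sweep(.35,10,lim=9); lift()
robot.dwell(.1);T=wristT();np.save("T2.npy",T)
im=robot.read_camera("wrist")[:,:,::-1]; cv2.imwrite("pics/w2.png",cv2.resize(im,(768,576)));print(robot.get_t())
```

```text
0.794 0.79 t8.47 [-0.46 -1.54 -0.78] [-0.146  0.263  0.026]
1.207 1.203 t8.95 [-1.49 -0.43 -0.35] [-0.006  0.287  0.025]
1.62 1.616 t9.43 [-0.69  0.09 -0.68] [ 0.036  0.248 -0.007]
2.034 2.03 t9.90 [-0.75  0.18 -0.26] [0.12  0.293 0.028]
2.447 2.443 t10.38 [-0.67  0.18  0.01] [0.165 0.199 0.012]
14.3583 [ 0.48411037 -0.05416669  0.06027247]
-0.697 -0.7 t14.78 [-0.12  0.15 -0.8 ] [-0.032  0.061 -0.021]
-0.347 -0.351 t15.21 [-0.11  1.17 -0.08] [0.069 0.058 0.013]
0.003 -0.001 t15.63 [ 0.14  0.57 -0.12] [-0.014  0.064 -0.007]
0.353 0.348 t16.06 [ 0.5   0.22 -0.05] [-0.067  0.157 -0.029]
0.703 0.698 t16.48 [-0.85 -0.66 -0.17] [-0.162  0.296  0.027]
1.053 1.048 t16.91 [-0.72 -1.31 -0.38] [-0.088  0.301 -0.001]
1.403 1.398 t17.33 [-1.37  0.13 -0.94] [-0.018  0.287 -0.027]
1.753 1.748 t17.76 [-1.8   0.44 -0.66] [ 0.09   0.256 -0.002]
2.103 2.098 t18.18 [-0.1   0.45 -0.2 ] [ 0.141  0.24  -0.034]
2.453 2.448 t18.61 [ 0.1  -0.16 -0.4 ] [0.168 0.152 0.042]
19.2167
```

View pics/w2.png

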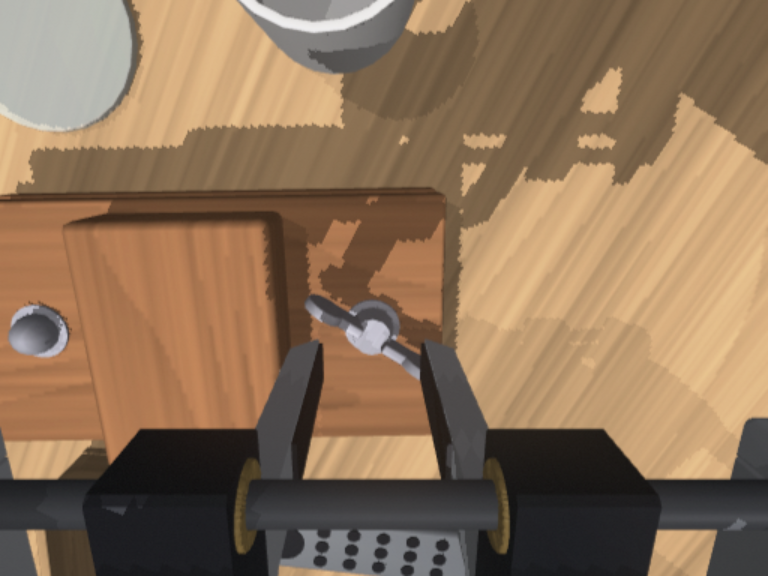

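```bash
cat >> h.py <<'E'
def fine(dq,qmax=2.47):
    q=np.array(robot.get_joints(),float)
    while q[5]+dq<qmax:
        q[5]+=dq; robot.move_joints(list(q)); m=robot.get_moment(); f=robot.get_ft_force()
        s=(np.linalg.norm(f),np.linalg.norm(m[:2]),abs(m[2]))
        if s[0]>3 or s[1]>.55 or s[2]>.12:
            f2,m2=np.array(robot.get_ft_force()),np.array(robot.get_moment())
            print("STOP",q[5],robot.get_joints()[5],np.round([*f,*m],2),np.round([*f2,*m2],2),robot.get_t()); return True
    print("end",q[5],robot.get_t(),f,m); return False
E
python3 - <<'E'
from h import *
sweep.m0=0
insert(-1.05,z=.0595); sweep(.417,3,lim=9); print(fine(.03))
E
```

```text
-0.63 -0.633 t23.25 [1.07 0.05 1.19] [ 0.018 -0.014  0.007]
-0.213 -0.216 t23.73 [0.02 0.74 0.61] [ 0.    -0.006 -0.021]
0.204 0.2 t24.22 [0.03 0.6  0.18] [-0.071  0.157  0.004]
STOP 1.8802673172616184 1.8790648081753496 [-3.39  2.97  0.58  0.6   0.63  0.12] [-3.39  2.97  0.58  0.6   0.63  0.12] 38.2167
True
```

Run:
```python
from h import *
q=np.array(robot.get_joints(),float)
def st(): print(round(robot.get_joints()[5],3),np.round([*robot.get_ft_force(),*robot.get_moment()],2),robot.get_t())
for k in(.015,.015):
    q[5]+=k; robot.move_joints(list(q)); st()
    if np.linalg.norm(robot.get_ft_force()[:2])>8: break
q[5]-=.4; robot.move_joints(list(q)); st(); lift()
robot.reach([.4842,-.0542,.2],down(1.34)); robot.dwell(.2)
np.save("T3.npy",wristT()); im=robot.read_camera("wrist")[:,:,::-1]
cv2.imwrite("pics/w3.png",cv2.resize(im,(768,576),interpolation=cv2.INTER_CUBIC)); print(robot.get_t(),robot.get_opening())
```

```text
1.894 [-2.74  3.32  1.64  0.66  0.73  0.07] 38.4667
1.909 [-3.77  4.62  1.51  0.81  0.81  0.15] 38.7167
1.512 [-0.3  -0.27  0.54 -0.02  0.18 -0.05] 39.1833
41.25 0.03973483605557
```

View pics/w3.png

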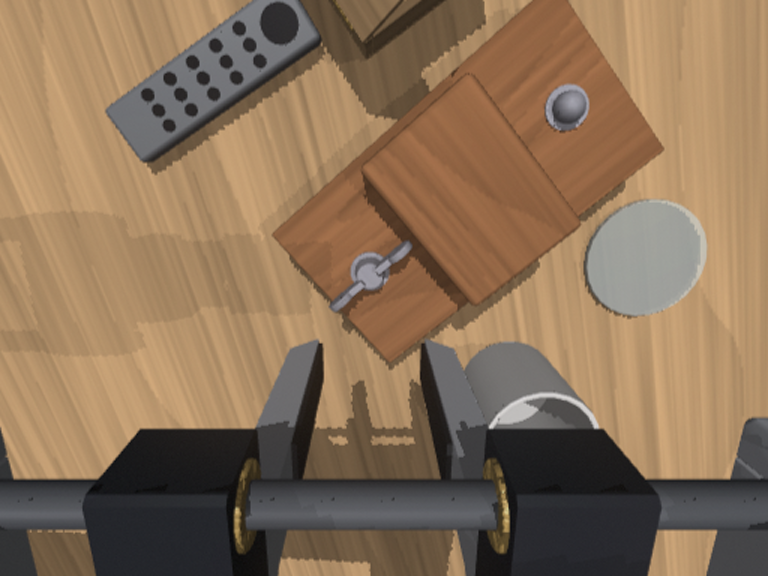

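Run:
```python
from h import *
robot.job_done(); print(robot.get_t())
```

```text
the job is handed in; nothing more can be done
the job is handed in; nothing more can be done
```

I screwed the wing nut down until it stopped and handed the job in. The last picture was at about 41 s of the 64 s allowed. I held the fingers 40 mm apart around the bolt axis and turned only the last joint clockwise. That took three strokes, lifting clear above the nut between them.

**Stop reached:** the nut met a firm stop after about 8.1 rad (1.3 turns), inside the stated 1.1 to 1.6 turns. Two more 0.015 rad nudges only raised the force, to about 6 N net sideways at the wrist. In the second stroke the fingers and wings passed the same position freely, so the block was not what stopped it.

**Last picture:**
- The wings lie along the press's length, which fits the turn I counted.
- The press, remote, box and coaster look to be within a few pixels of where they were. The mug is partly hidden by the gripper, but what shows looks unmoved.
- The fingers are well clear above everything.

**Limits of these checks:**
- The remaining angle was not measured directly; "home" rests on the force stop and the counted turn.
- Force readings were noisy (about 0.5 N and 0.05 N m).
- My first reading of the hub centre was about 5 mm off the other estimates. I dropped it and used the tips, board corners, cap nut and top view, which agreed to within about 2 mm.

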